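# Set the blow-off air and hold the outlet selector

### The arm

A 6-joint arm with a two-finger parallel gripper is mounted at the origin on the work surface. World frame = base frame: x ahead of the robot, y to its left, z up, the work surface at z = 0. Lengths are in m, angles in degrees, forces in N, time in s.
With the tool pointing down it reaches from about 0.375 to 0.9 m from the base axis. Payload 3.1 kg.
Tool frame: the origin (TCP) lies midway between the tips of the shut fingers; the grasp point (between the pads) lies bot.pinch_z behind it (bot.pinch_z is the distance from the TCP to the grasp point, in m); z points along the fingers, y is the direction in which the jaws open and shut (so a half turn about z gives the same grasp; the last joint's range is limited). The gripper opens to 87 mm and grips with 3 to 60 N. Pads are 19 mm wide; open, the fingers measure 117 mm over their backs; the gripper's body (75 mm by 190 mm) begins 51 mm behind the grasp point.
Start: joints at [60.304, 30.224, 82.088, -0, 67.689, -10.227], TCP at [0.208, 0.589, 0.223] pointing down, gripper open.
Joint ranges: [-176.69, 176.69], [-43.24, 126.21], [12.49, 139.97], [-82, 262], [0, 151.66], [-163.58, 163.58]. Speed limits (degrees/s): [159.86, 159.86, 180, 180, 180, 180].

### API

Orientations are given as a 3x3 rotation matrix whose columns are the frame's x, y, z axes.
In Python, from rig import bot gives the robot as it stands.
- The arm moves only by the tool apply_moves, never from a script. Its argument "motion" is text: rows parted by semicolons, each of 7 numbers parted by spaces: the shift along the tool's x, y, z in m, then the turn, a rotation vector about the tool's x, y, z in degrees, then the finger opening in m, from 0 to 0.087. A call has exactly 8 rows; each row is the pose to reach, as a shift and turn from the pose commanded when the call began, along the tool's axes at that moment; what a row does not reach only later rows make up. A row lasts 1/8 s, in which the tool goes at most 62.5 mm and 10.7 degrees, less where a joint would pass 70% of its speed; a pose out of reach is approached as far as the arm can. A call with a gripper value outside its range is refused whole. The fingers move at their own pace and stop on an object; the grip force is fixed at half the most. Time passes only in rows, so rows that repeat a pose let the fingers close, or fill a call up. It gives the time, the measured TCP pose, the force and the opening at its end, in the units of the state.
- bot.read_state(): the state, without advancing time (a new reading comes with each control period).
- bot.capture(name): name is "side" or "top" or "wrist"; returns the picture (480x640x3 uint8, red, green, blue); there is no depth.
- bot.get_calibration(name): a dict with "fx", "fy", "cx", "cy" (pixels), "D" ([k1, k2, p1, p2, k3] as OpenCV has them; the pictures are not rectified), "rvec" (rotation vector, rad) and "tvec" (3), from world to camera coordinates, as OpenCV has them. Camera axes: x right, y down, z forward; pixel columns grow to the right and rows downward; lengths in m; the calibration is good to about 2 mm. A picture is of the moment at which its call begins: read the wrist's pose just before it. get_calibration takes no time and is no camera call; for the wrist camera it gives the pose at the moment of the call.
- bot.hand_in(): hands the job in, once; it reports no verdict.
Trained networks look in the newest picture that a camera, given by its name, has taken for a name from the list of things; names that differ only in an ending like _2 or _b are one class to them, and where a whole thing is asked for, a point or a joint stands for the part that bears it (a point fixed in the world has none). Each returns a list of dicts, best first, with "p" (0 to 1); they miss things now and then, are a little off and sometimes report something else, mostly with a low value. They report only what shows in the picture. A call takes as long as a camera call.
- bot.find_in(name, camera): "point" ([x, y, z] in m, in world coordinates, good to about 4 mm: the middle of the surface that is visible of it).
The state is a dict: "time_s": time; "joint_positions": joint angles; "qvel": joint speeds; "tau": joint torques, N m; "position": TCP position; "tcp_rot": TCP orientation; "force": force on the tool from outside, world axes, zero at the start; "moment": the same for the moment, N m; "opening": opening from 0.0 (shut) to 1.0 (fully open).
Only numpy, scipy, OpenCV 4.12 (cv2) and the standard library are available. Lean on these libraries where they do the work, as an engineer would, in place of code of your own. Each camera call takes 0.05 s, during which the arm holds its last target.

### The job

On the air blow-off station, turn the ball valve's lever to half open (45 degrees) and let go of it; then turn the selector knob clockwise, counting its clicks, to the third stop, without overrunning it, and finish while still gripping it there, because its spring turns it back if it is let go. Do not turn the knob before the valve is half open, leave the lever at half open, and leave the other things on the bench where they are.

Things in the scene. Friction and masses are not known exactly. Their poses are not given: they have to be found in the camera images.
- station: air blow-off station, bolted down: aluminium base plate 130 (x) by 370 (y) by 12 mm high, origin at the centre of its underside, z up, the row of five outlets faces its +x. The ball valve stands at its +y end (axis at y = +100 mm), the selector on a grey housing 110 x 130 mm, 72 mm high, at its -y end (knob axis at y = -90 mm). A steel pipe lies along y at 42 mm height.
- valve (a joint): opening of the ball valve, rad: 0 closed (lever along the station's +x), 0.785 half open, 1.571 fully open (lever along the station's +y); grows counter-clockwise seen from above. Hard stops at 0 and 1.571; it starts closed or slightly open (up to 0.35). It stays where it is left (friction 0.12 N m). Marks at closed, half and open are on the round plate below the lever.
- valve_grip (a point): centre of the black sleeve of the valve lever, 62 mm from the valve axis, 87 mm above the bench; the sleeve is 62 mm long (along this point's x, which points outwards from the axis), 12 mm wide (y) and 22 mm tall (z), with free space beside and below it.
- valve_axis (a point): fixed point on the vertical axis about which the valve lever turns, at the height of the sleeve's centre (87 mm)
- selector (a joint): turn of the knob, rad: 0 at rest, grows clockwise from above. Click stops at 0.419, 0.838, 1.257 (third), 1.676; hard end 2.09. The turning torque swings about 0.08 N m (0.06 to 0.10) either way once per click: highest 6 degrees past a stop, dropping (the click) to lowest 6 degrees before the next. Added to it is a spring of 0.11 (rest) to 0.14 N m (third stop), so a released knob runs back to 0.
- selector_grip (a point): centre of the black bar grip of the selector knob, on the vertical knob axis, 106 mm above the bench. The bar is 54 mm long (along this point's x, which points to the end with the pale pointer line), 14 mm wide (y) and stands from 22 mm below this point (where a round skirt of 56 mm diameter begins) to 12 mm above it. Six marks on the plate around it: rest and the five stops.
- board: loose green circuit board 90 x 130 x 20 mm in front of the outlets, origin under its centre; leave alone
- meter: loose grey hand-held test meter 140 x 75 x 38 mm, origin under its centre; leave alone
- screwdriver: loose screwdriver 180 mm long lying along its x; leave alone
- bin: loose grey parts bin 120 x 85 x 45 mm, origin under its centre; leave alone

How it is judged:
By the outcome, as a careful person would: the job done as asked, in the order asked, and still so for the second after the job is handed in, while the arm keeps its last pose, push and grip.
It also fails if it takes over 62 s, if anything falls off the work surface, if the arm or the gripper's body presses on something with over 40 N, if the wrist force passes 120 N, or if a joint passes its speed limit or range.

## Working session

There is one attempt and no reset: what is moved stays moved. The work goes in short steps, Python scripts to look and compute and a tool call to move; the robot and the scene stay as the last step left them, time stands still between calls to the robot, and variables do not carry over. Pictures are saved under pics/ and viewed, and the job is handed in when it is done.

Besides the shell and the picture viewer there is one more tool, called after ">>>" as name(argument=value, ...) on one line, values as JSON. apply_moves: Moves the arm, as the interface text tells. Its arguments: {"type":"object","properties":{"motion":{"type":"string"}},"required":["motion"]}

```bash
mkdir -p pics; ls
python3 - <<'E'
from rig import bot
import cv2,numpy as np
s=bot.read_state();print(s); print(bot.pinch_z)
for n in ["top","side"]:
    im=bot.capture(n);cv2.imwrite(f"pics/{n}0.png",im[:,:,::-1])
    for t in ["station","valve","valve_grip","selector_grip","board","meter","bin"]:
        r=bot.find_in(t,n)
        print(n,t,[(np.round(d["point"],4),round(d["p"],2)) for d in r[:2]])
print(bot.read_state()["time_s"])
E
```

```text
pics
{'time_s': 0.0, 'joint_positions': array([ 6.03040773e+01,  3.02788937e+01,  8.21574338e+01,  5.41210678e-04,
        6.76873712e+01, -1.02270816e+01]), 'qvel': array([ 0.02549337, -0.15932307,  0.09910008, -0.0040708 ,  0.02689125,
        0.11982483]), 'tau': array([ 3.16994083e-04, -4.40037239e+01, -1.76591402e+01,  6.34055422e-02,
        5.82486601e-02, -1.65975707e-04]), 'position': array([0.20790722, 0.58862861, 0.22156658]), 'tcp_rot': array([[-9.42821475e-01,  3.33296425e-01, -1.07712600e-03],
       [ 3.33297935e-01,  9.42819699e-01, -1.87107549e-03],
       [ 3.91912844e-04, -2.12309402e-03, -9.99997669e-01]]), 'force': array([-0.30442296,  0.3825282 , -0.08471048]), 'moment': array([ 0.02568065, -0.00328964, -0.0170088 ]), 'opening': 1.0033874712011475}
0.0187
top station [(array([0.5565, 0.0732, 0.0385]), 0.68)]
top valve [(array([0.5887, 0.1786, 0.0906]), 0.84)]
top valve_grip [(array([0.588 , 0.1727, 0.085 ]), 0.62)]
top selector_grip [(array([ 0.5618, -0.0215,  0.081 ]), 0.55)]
top board [(array([ 0.7342, -0.0126,  0.0018]), 0.57), (array([0.5894, 0.1766, 0.0856]), 0.49)]
top meter [(array([0.4591, 0.4103, 0.0275]), 0.96)]
top bin [(array([ 0.6829, -0.4216,  0.0013]), 0.7)]
side station [(array([0.5382, 0.0176, 0.0422]), 0.55)]
side valve [(array([0.5915, 0.1796, 0.0907]), 0.73)]
side valve_grip [(array([0.5891, 0.1787, 0.0912]), 0.65)]
side selector_grip [(array([ 0.5617, -0.0189,  0.0948]), 0.76)]
side board [(array([ 7.313e-01, -1.670e-02,  3.000e-04]), 0.58), (array([ 0.6775, -0.418 ,  0.0084]), 0.38)]
side meter [(array([0.4515, 0.4019, 0.0329]), 0.69)]
side bin [(array([ 0.6778, -0.4204,  0.0075]), 0.62)]
0.8
```

View pics/top0.png

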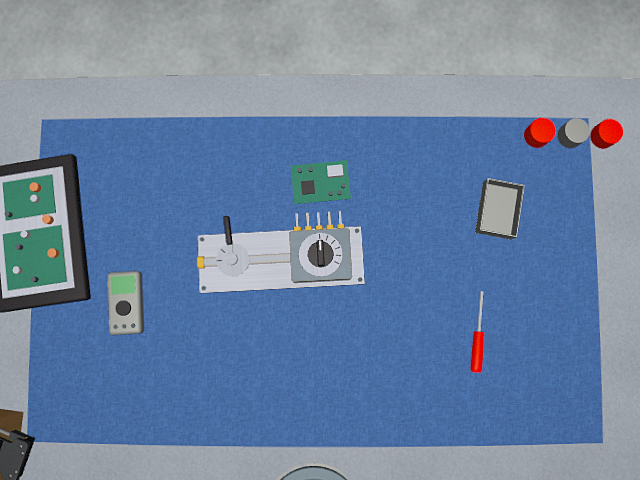

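View pics/side0.png

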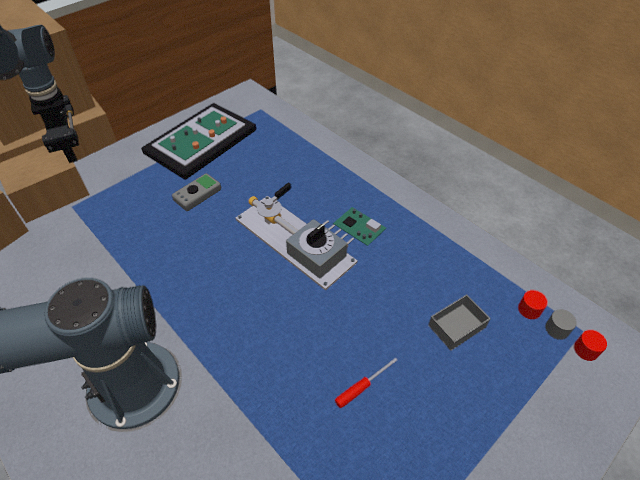

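The top view shows the station with its four plate corners near (198,236), (362,227), (365,284) and (200,293). The lever sleeve is at (227,230) and the knob at (321,254). Next I zoom in to fit the pose.

```bash
cat > h.py <<'E'
from rig import bot
import cv2,numpy as np
def bp(cal,px,z):
    K=np.array([[cal["fx"],0,cal["cx"]],[0,cal["fy"],cal["cy"]],[0,0,1.]])
    R,_=cv2.Rodrigues(np.array(cal["rvec"],float)); t=np.array(cal["tvec"],float).reshape(3)
    u=cv2.undistortPoints(np.array(px,float).reshape(-1,1,2),K,np.array(cal["D"],float)).reshape(-1,2)
    d=np.c_[u,np.ones(len(u))]@R; c=-R.T@t
    return c+d*((z-c[2])/d[:,2:])
def proj(cal,P):
    K=np.array([[cal["fx"],0,cal["cx"]],[0,cal["fy"],cal["cy"]],[0,0,1.]])
    return cv2.projectPoints(np.array(P,float).reshape(-1,1,3),np.array(cal["rvec"],float),np.array(cal["tvec"],float),K,np.array(cal["D"],float))[0].reshape(-1,2)
E
python3 - <<'E'
from h import *
im=cv2.imread("pics/top0.png")
c=im[210:300,190:375]; cv2.imwrite("pics/topz.png",cv2.resize(c,None,fx=4.3,fy=4.3,interpolation=cv2.INTER_CUBIC))
cal=bot.get_calibration("top")
print(np.round(bp(cal,[[198,236],[362,227],[365,284],[200,293]],0.012),4))
E
```

```text
[[ 0.6117  0.2599  0.012 ]
 [ 0.6319 -0.1106  0.012 ]
 [ 0.5035 -0.1163  0.012 ]
 [ 0.4832  0.2527  0.012 ]]
```

View pics/topz.png

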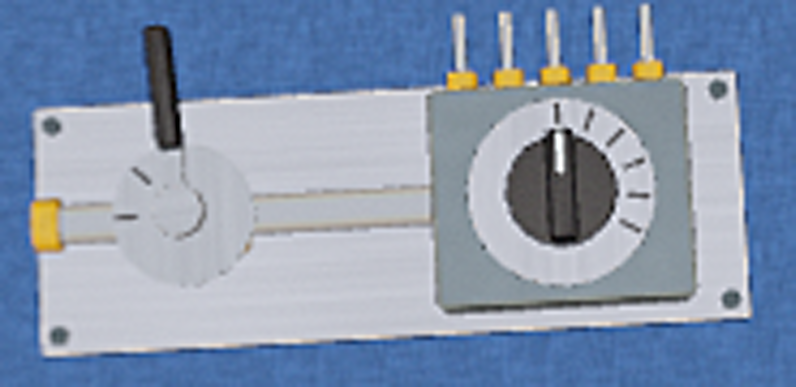

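Run:
```python
from h import *
cal=bot.get_calibration("top")
z=lambda l:np.array(l)/4.3+[190,210]
C=bp(cal,z([[35,112],[735,72],[749,316],[43,355]]),0.012)[:,:2]
M=np.array([[.065,.185],[.065,-.185],[-.065,-.185],[-.065,.185]])
mc=C.mean(0);H=M.T@(C-mc);a=np.arctan2(H[0,1]-H[1,0],H[0,0]+H[1,1])
R=np.array([[np.cos(a),-np.sin(a)],[np.sin(a),np.cos(a)]])
print("center",mc,"yaw",np.degrees(a),"resid",C-mc-M@R.T)
va=mc+R@[0,.1];ka=mc+R@[0,-.09];print("valve",va,"knob",ka)
L=bp(cal,z([[157,27],[170,148]]),0.098)[:,:2];d=L[0]-L[1];print(L,np.degrees(np.arctan2(d[1],d[0])),np.linalg.norm(d))
d2=L.mean(0)-va;print(np.degrees(np.arctan2(d2[1],d2[0])),np.linalg.norm(d2))
Kb=bp(cal,z([[558,130],[566,240]]),0.118)[:,:2];d=Kb[0]-Kb[1];print(Kb.mean(0),np.degrees(np.arctan2(d[1],d[0])),np.linalg.norm(d))
```

```text
center [0.55822506 0.07240143] yaw 3.192173667917901 resid [[-0.00120025 -0.00118459]
 [-0.00096758  0.00051953]
 [ 0.00104775  0.00147108]
 [ 0.00112008 -0.00080603]]
valve [0.55265654 0.17224626] knob [ 0.56323672 -0.01745893]
[[0.64306814 0.18252038]
 [0.58290655 0.17504753]] 7.080614558000473 0.06062392141007379
6.184671520327591 0.060683990513519796
[ 0.56269821 -0.01752952] 4.111449096413762 0.05336005028443358
```

```bash
cat >> h.py <<'E'
from scipy.spatial.transform import Rotation as Ro
def goal(p,yaw,s=None):
    s=s or bot.read_state();R=s["tcp_rot"];a=np.radians(yaw)
    T=np.array([[np.cos(a),np.sin(a),0],[np.sin(a),-np.cos(a),0],[0,0,-1.]])
    cur=np.degrees(np.arctan2(R[1,0],R[0,0]))%360
    print("t",s["time_s"],"pos",np.round(s["position"],4),"yaw",round(cur,2),"open",round(s["opening"]*87,1),"F",np.round(s["force"],1),"M",np.round(s["moment"],3))
    print("shift",np.round(R.T@(np.array(p)-s["position"]),4),"rot",np.round(Ro.from_matrix(R.T@T).as_rotvec(degrees=True),2))
E
python3 -c "
from h import *
goal([.6135,.179,.17],186.6)"
```

```text
t 0.8 pos [0.2083 0.5893 0.2226] yaw 160.53 open 87.1 F [ 0.2 -0.8 -0.6] M [-0.015  0.042 -0.042]
shift [-0.5188 -0.2517  0.0526] rot [  0.     0.   -26.07]
```

>>> apply_moves(motion="-0.519 -0.252 0.053 0 0 -26 0.05;-0.519 -0.252 0.053 0 0 -26 0.05;-0.519 -0.252 0.053 0 0 -26 0.05;-0.519 -0.252 0.053 0 0 -26 0.05;-0.519 -0.252 0.053 0 0 -26 0.05;-0.519 -0.252 0.053 0 0 -26 0.05;-0.519 -0.252 0.053 0 0 -26 0.05;-0.519 -0.252 0.053 0 0 -26 0.05")

```text
time_s: 1.8
position: [0.5549, 0.2383, 0.1775]
tcp_rot: [[-0.994, -0.113, 0.001], [-0.113, 0.994, 0.0], [-0.001, 0.0, -1.0]]
force: [1.6, 0.6, 0.6]
opening: 0.572
```

```bash
python3 -c "
from h import *
goal([.6135,.179,.17],186.6)"
```

```text
t 1.8 pos [0.5549 0.2383 0.1775] yaw 186.52 open 49.8 F [1.6 0.6 0.6] M [ 0.067  0.094 -0.016]
shift [-0.0515 -0.0655  0.0075] rot [ 0.02  0.04 -0.08]
```

>>> apply_moves(motion="-0.051 -0.065 0.007 0 0 0 0.05;-0.051 -0.065 0.007 0 0 0 0.05;-0.051 -0.065 0.007 0 0 0 0.05;-0.051 -0.065 0.007 0 0 0 0.05;-0.051 -0.065 0.007 0 0 0 0.05;-0.051 -0.065 0.007 0 0 0 0.05;-0.051 -0.065 0.007 0 0 0 0.05;-0.051 -0.065 0.007 0 0 0 0.05")

```text
time_s: 2.8
position: [0.6113, 0.1813, 0.1705]
tcp_rot: [[-0.993, -0.114, 0.0], [-0.114, 0.993, 0.0], [-0.0, -0.0, -1.0]]
force: [0.5, 0.3, 0.2]
opening: 0.574
```

```bash
python3 -c "
from h import *
goal([.6135,.179,.0685],186.6)
im=bot.capture('wrist');cal=bot.get_calibration('wrist');cv2.imwrite('pics/w1.png',im[:,:,::-1])
for t in ['valve_grip','valve','selector_grip']: print(t,bot.find_in(t,'wrist')[:2])
import pickle;pickle.dump(cal,open('w1.pkl','wb'))
a=np.radians(6.6);va=np.array([.55265,.17225])
P=[[*va,.087],[*(va+.062*np.array([np.cos(a),np.sin(a)])),.098],[*(va+.093*np.array([np.cos(a),np.sin(a)])),.098],[.5632,-.0175,.118]]
print(proj(cal,P))"
```

```text
t 2.8 pos [0.6113 0.1813 0.1705] yaw 186.56 open 49.9 F [0.5 0.3 0.2] M [0.037 0.067 0.002]
shift [-0.0019 -0.0025  0.102 ] rot [-0.    0.01 -0.04]
valve_grip [{'point': [0.5823, 0.179, 0.0908], 'p': 0.68}]
valve [{'point': [0.5795, 0.175, 0.0903], 'p': 0.87}, {'point': [0.5552, 0.0754, 0.0545], 'p': 0.39}]
selector_grip [{'point': [0.5632, -0.0093, 0.1004], 'p': 0.57}]
[[317.47553495 158.10585844]
 [317.65712572 250.26895762]
 [317.79060957 291.33206149]
 [  5.00735296 145.58465967]]
```

View pics/w1.png

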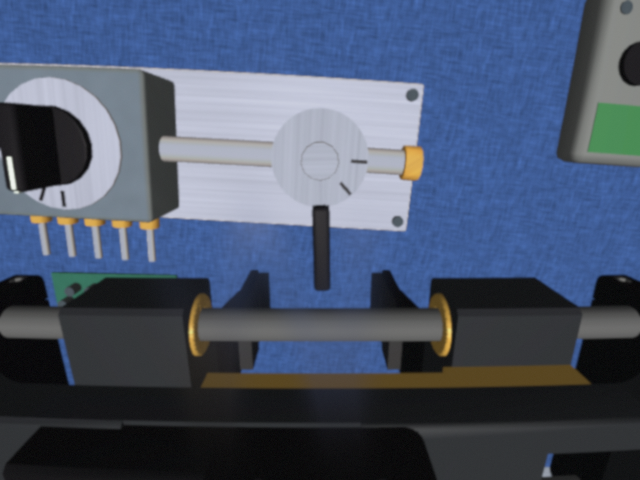

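The wrist view shows the hub centre near (320,160), and the lever sleeve running from (320,207) to (321.5,289) between the fingers. That is about 3 px from where I predicted.

```bash
python3 -c "
from h import *
import pickle;cal=pickle.load(open('w1.pkl','rb'))
L=bp(cal,[[320,207],[322,289]],.098)[:,:2];print(L,L.mean(0));d=L[1]-L[0];print(np.degrees(np.arctan2(d[1],d[0])),np.linalg.norm(d))
print(bp(cal,[[320,160]],.08))
print(bp(cal,[[422,85],[407,231]],.012))
goal([.6135,.181,.0685],186.6)
"
```

```text
[[0.58376092 0.17752364]
 [0.6428828  0.18573122]] [0.61332186 0.18162743]
7.90355188978492 0.059688863012164556
[[0.55416608 0.17414884 0.08      ]]
[[0.48644014 0.25325072 0.012     ]
 [0.61400873 0.26297544 0.012     ]]
t 3.0 pos [0.6114 0.181  0.1704] yaw 186.53 open 50.2 F [-0.2 -0.5  0.6] M [0.056 0.038 0.046]
shift [-0.0021 -0.0002  0.1019] rot [ 0.   -0.   -0.07]
```

>>> apply_moves(motion="-0.002 0 0.05 0 0 -0.5 0.05;-0.002 0 0.102 0 0 -0.5 0.05;-0.002 0 0.102 0 0 -0.5 0.05;-0.002 0 0.102 0 0 -0.5 0.05;-0.002 0 0.102 0 0 -0.5 0.02;-0.002 0 0.102 0 0 -0.5 0;-0.002 0 0.102 0 0 -0.5 0;-0.002 0 0.102 0 0 -0.5 0")

```text
time_s: 4.0
position: [0.6136, 0.1813, 0.0689]
tcp_rot: [[-0.992, -0.122, 0.001], [-0.122, 0.992, 0.0], [-0.001, 0.0, -1.0]]
force: [0.3, 0.8, 0.4]
opening: 0.208
```

```bash
python3 -c "
from h import *
goal([.6135,.181,.0685],187)
im=bot.capture('wrist');cv2.imwrite('pics/w2.png',im[:,:,::-1])
"
```

```text
t 4.0 pos [0.6136 0.1813 0.0689] yaw 187.03 open 18.1 F [0.3 0.8 0.4] M [ 0.068  0.053 -0.032]
shift [ 0.0001 -0.0003  0.0004] rot [0.   0.04 0.03]
```

View pics/w2.png

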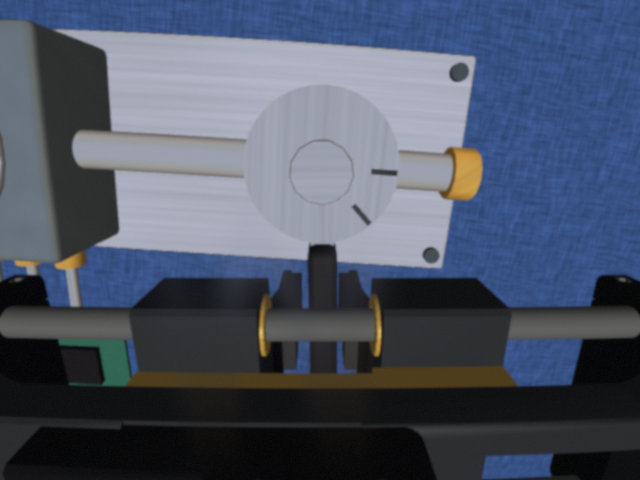

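The jaws are closing centrally on the sleeve. The hub is at (322,172), the half-open mark runs (353,206)-(369,223) and the open mark runs (372,172)-(397,173). I'll work out the mark directions in world coordinates.

```bash
python3 -c "
from h import *
cal=bot.get_calibration('wrist')
for z in [.06,.07]:
  P=bp(cal,[[353,206],[369,223],[372,172],[397,173.3],[322,172]],z)[:,:2]
  for i,j in [(0,1),(2,3)]:
    d=P[j]-P[i];print(z,P[i],np.degrees(np.arctan2(d[1],d[0])))
# disc outline circle centre
C=bp(cal,[[244,163],[399,163],[321,85],[321,241]],.065);print(C, C.mean(0))
# screws, corners
Q=bp(cal,[[475,57],[442,268]],.012);d=Q[1]-Q[0];print(Q,np.degrees(np.arctan2(d[1],d[0])))
Q=bp(cal,[[118,247],[442,268]],.012);d=Q[1]-Q[0];print(np.degrees(np.arctan2(d[1],d[0]))-90)
import cv2
cv2.imwrite('pics/w2z.png',cv2.resize(cv2.imread('pics/w2.png')[70:280,230:490],None,fx=2.8,fy=2.8))
"
```

```text
0.06 [0.5709475  0.19177046] 50.62374522332074
0.06 [0.55355725 0.198353  ] 94.2209729186378
0.07 [0.5691272  0.19058909] 50.62374522332068
0.07 [0.55275552 0.19678608] 94.22097291863827
[[0.55623974 0.1385454  0.065     ]
 [0.54754907 0.20925989 0.065     ]
 [0.51866365 0.16955592 0.065     ]
 [0.58905044 0.17826332 0.065     ]] [0.55287572 0.17390613 0.065     ]
[[0.48553388 0.25408003 0.012     ]
 [0.61352446 0.26193741 0.012     ]] 3.512998986435759
3.110064508938436
```

View pics/w2z.png

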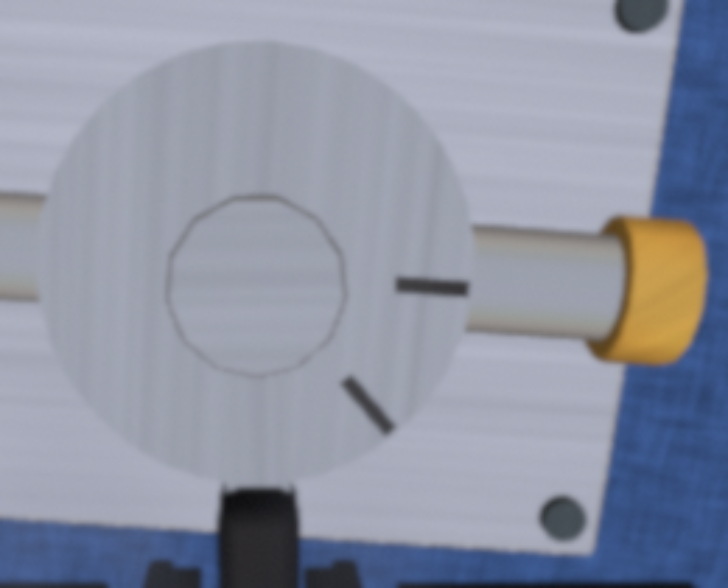

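>>> apply_moves(motion="0 0 0 0 0 0 0;0 0 0 0 0 0 0;0.0002 0.0048 0 0 0 -4.5 0;0.0008 0.0096 0 0 0 -9 0;0.0017 0.0143 0 0 0 -13.5 0;0.0030 0.0189 0 0 0 -18 0;0.0047 0.0234 0 0 0 -22.5 0;0.0067 0.0277 0 0 0 -27 0")

```text
time_s: 5.05
position: [0.6038, 0.2078, 0.0687]
tcp_rot: [[-0.827, -0.562, 0.001], [-0.562, 0.827, -0.0], [-0.001, -0.001, -1.0]]
force: [0.6, -0.7, 3.0]
opening: 0.134
```

```bash
python3 -c "
from h import *
a=np.radians(48.3);goal([.553+.0611*np.cos(a),.1735+.0611*np.sin(a),.0685],228.3)
"
```

```text
t 5.05 pos [0.6038 0.2078 0.0687] yaw 214.17 open 11.6 F [ 0.6 -0.7  3. ] M [-0.01   0.041 -0.144]
shift [0.0021 0.0151 0.0002] rot [ -0.05   0.03 -14.13]
```

>>> apply_moves(motion="0.0002 0.0050 0 0 0 -4.7 0;0.0009 0.0100 0 0 0 -9.4 0;0.0019 0.0149 0 0 0 -14.1 0;0.0019 0.0149 0 0 0 -14.1 0;0.0019 0.0149 0 0 0 -14.1 0;0.0019 0.0149 0 0 0 -14.1 0;0.0019 0.0149 0 0 0 -14.1 0;0.0019 0.0149 0 0 0 -14.1 0")

```text
time_s: 6.05
position: [0.5939, 0.2192, 0.0687]
tcp_rot: [[-0.668, -0.745, 0.001], [-0.745, 0.668, 0.0], [-0.001, -0.001, -1.0]]
force: [1.5, 0.1, 3.5]
opening: 0.137
```

```bash
python3 -c "
from h import *
a=np.radians(48.3);goal([.553+.0611*np.cos(a),.1735+.0611*np.sin(a),.0685],228.3)
im=bot.capture('wrist');cv2.imwrite('pics/w3.png',im[:,:,::-1])
im=bot.capture('top');cv2.imwrite('pics/t3.png',im[:,:,::-1])
"
```

```text
t 6.05 pos [0.5939 0.2192 0.0687] yaw 228.12 open 11.9 F [1.5 0.1 3.5] M [ 0.044 -0.125  0.106]
shift [0.0002 0.0002 0.0002] rot [-0.04  0.04 -0.18]
```

View pics/w3.png

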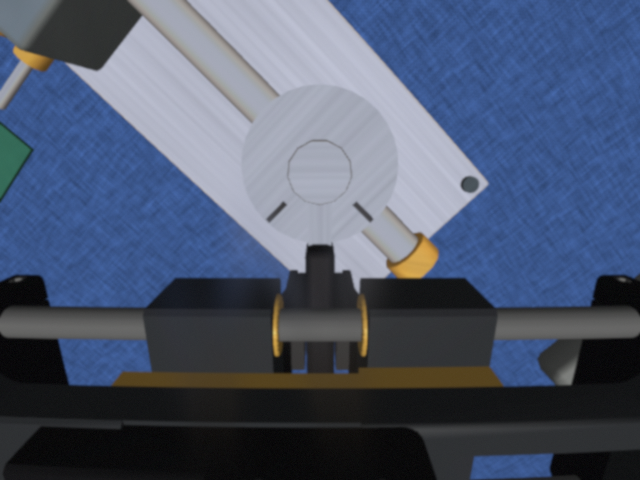

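The lever (x≈320) sits midway between the closed mark (268–286,212) and the open mark (355–371,212), so it is half open. Next I release it and lift.

>>> apply_moves(motion="0 0 0 0 0 0 0.05;0 0 0 0 0 0 0.05;0 0 0 0 0 0 0.05;0 0 0 0 0 0 0.05;0 0 -0.05 0 0 0 0.05;0 0 -0.1 0 0 0 0.05;0 0 -0.1 0 0 0 0.05;0 0 -0.1 0 0 0 0.05")

```text
time_s: 7.15
position: [0.5928, 0.2191, 0.1681]
tcp_rot: [[-0.667, -0.745, -0.001], [-0.745, 0.667, -0.0], [0.001, 0.001, -1.0]]
force: [-0.2, -0.5, -0.5]
opening: 0.573
```

```bash
python3 -c "
from h import *
goal([.5635,-.0165,.19],183.4)
im=bot.capture('wrist');cv2.imwrite('pics/w4.png',im[:,:,::-1])
"
```

```text
t 7.15 pos [0.5928 0.2191 0.1681] yaw 228.13 open 49.9 F [-0.2 -0.5 -0.5] M [0.077 0.089 0.026]
shift [ 0.195  -0.1354 -0.0218] rot [ 2.000e-02 -6.000e-02  4.473e+01]
```

View pics/w4.png

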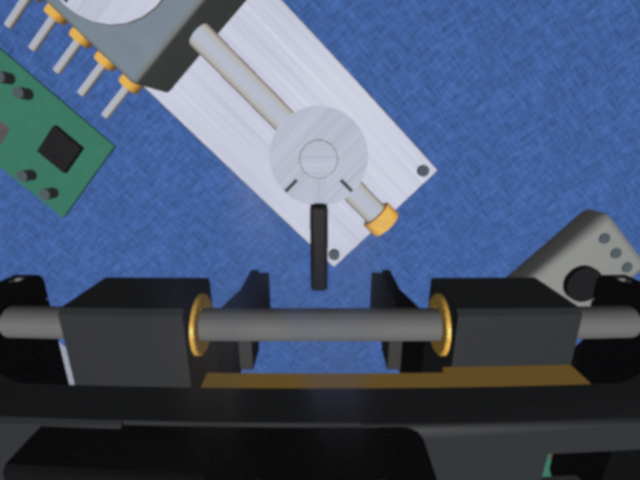

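The lever stayed at half open: the tip is at (319,288), midway between the marks at (291,185) and (346,185). Now to the knob.

>>> apply_moves(motion="0.195 -0.135 -0.022 0 0 44.7 0.05;0.195 -0.135 -0.022 0 0 44.7 0.05;0.195 -0.135 -0.022 0 0 44.7 0.05;0.195 -0.135 -0.022 0 0 44.7 0.05;0.195 -0.135 -0.022 0 0 44.7 0.05;0.195 -0.135 -0.022 0 0 44.7 0.05;0.195 -0.135 -0.022 0 0 44.7 0.05;0.195 -0.135 -0.022 0 0 44.7 0.05")

```text
time_s: 8.2
position: [0.5637, -0.0147, 0.19]
tcp_rot: [[-0.998, -0.062, -0.001], [-0.062, 0.998, 0.0], [0.001, 0.0, -1.0]]
force: [0.1, 0.9, -0.5]
opening: 0.573
```

```bash
python3 -c "
from h import *
goal([.5635,-.0165,.19],183.4)
im=bot.capture('wrist');cal=bot.get_calibration('wrist');cv2.imwrite('pics/w5.png',im[:,:,::-1])
import pickle;pickle.dump(cal,open('w5.pkl','wb'))
print(bot.find_in('selector_grip','wrist')[:2])
print(proj(cal,[[.5635,-.0165,.118],[.5905,-.0165,.118],[.5365,-.0165,.118]]))
"
```

```text
t 8.2 pos [ 0.5637 -0.0147  0.19  ] yaw 183.58 open 49.9 F [ 0.1  0.9 -0.5] M [ 0.01  -0.004  0.043]
shift [ 0.0003 -0.0018  0.    ] rot [ 0.02 -0.04  0.18]
[{'point': [0.5614, -0.0154, 0.0861], 'p': 0.86}]
[[318.33291506 246.23126033]
 [316.03280908 282.38236511]
 [320.77655589 207.8358445 ]]
```

View pics/w5.png

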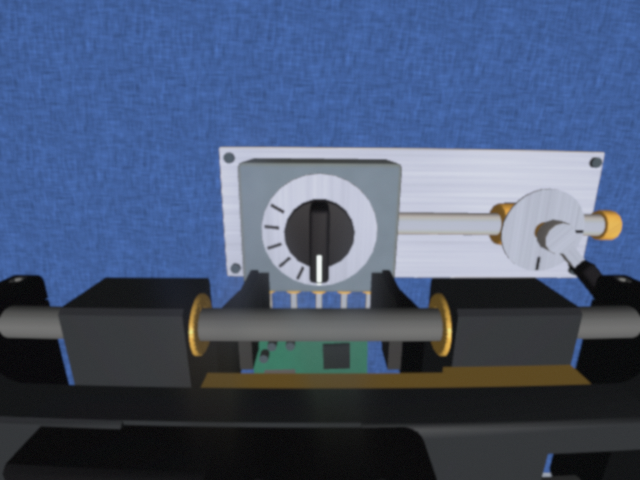

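The knob bar is centred at (320,241), with its pale pointer toward the fingers at (319,282), and it lies almost parallel to the jaws.

```bash
python3 -c "
from h import *
import pickle;cal=pickle.load(open('w5.pkl','rb'))
L=bp(cal,[[320,201],[319.5,282]],.118)[:,:2];print(L,L.mean(0));d=L[1]-L[0];print(np.degrees(np.arctan2(d[1],d[0])),np.linalg.norm(d))
im=cv2.imread('pics/w5.png')[165:295,230:410];cv2.imwrite('pics/w5z.png',cv2.resize(im,None,fx=4,fy=4,interpolation=cv2.INTER_CUBIC))
Q=bp(cal,[[219,148],[603,153],[229,278],[602,275]],.012);print(Q)
d=Q[1]-Q[0];print(np.degrees(np.arctan2(d[1],d[0]))-90)
goal([.563,-.0155,.088],183.4)
"
```

```text
[[ 0.53190651 -0.017306  ]
 [ 0.59005474 -0.01405665]] [ 0.56098062 -0.01568132]
3.1983941195318355 0.058238942936206455
[[ 0.50653234 -0.1133991   0.012     ]
 [ 0.48646788  0.2527825   0.012     ]
 [ 0.6368275  -0.10481452  0.012     ]
 [ 0.61051722  0.28678887  0.012     ]]
3.1363149599693543
t 8.3 pos [ 0.5638 -0.015   0.1903] yaw 183.54 open 49.8 F [-0.4 -0.3  0.1] M [ 0.035  0.032 -0.009]
shift [ 0.0008 -0.0004  0.1023] rot [ 0.01 -0.01  0.14]
```

View pics/w5z.png

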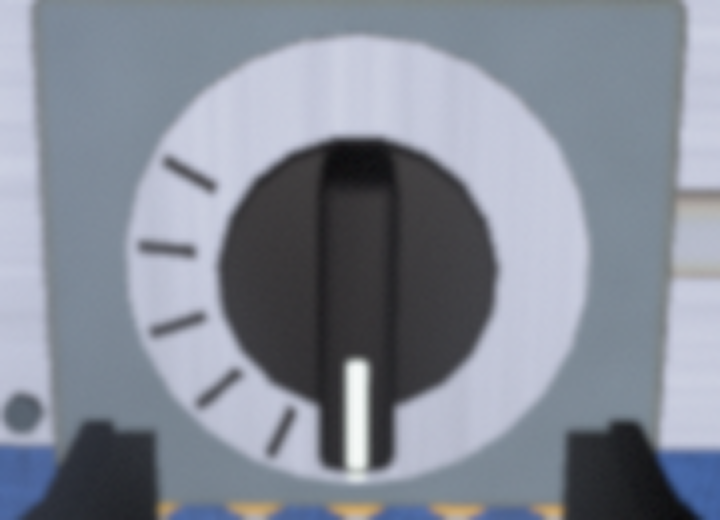

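>>> apply_moves(motion="0.0008 -0.0006 0.05 0 0 0.2 0.05;0.0008 -0.0006 0.1 0 0 0.2 0.05;0.0008 -0.0006 0.1 0 0 0.2 0.05;0.0008 -0.0006 0.1 0 0 0.2 0.03;0.0008 -0.0006 0.1 0 0 0.2 0;0.0008 -0.0006 0.1 0 0 0.2 0;0.0008 -0.0006 0.1 0 0 0.2 0;0.0008 -0.0006 0.1 0 0 0.2 0")

```text
time_s: 9.3
position: [0.5632, -0.0154, 0.0912]
tcp_rot: [[-0.998, -0.055, 0.001], [-0.055, 0.998, 0.002], [-0.001, 0.002, -1.0]]
force: [0.5, 5.0, 3.8]
opening: 0.157
```

>>> apply_moves(motion="0 0 0 0 0 0 0;0 0 0 0 0 0 0;0 0 0 0 0 0 0;0 0 0 0 0 0 0;0 0 0 0 0 0 0;0 0 0 0 0 0 0;0 0 0 0 0 0 0;0 0 0 0 0 0 0")

```text
time_s: 10.3
position: [0.5632, -0.0154, 0.0912]
tcp_rot: [[-0.998, -0.056, 0.001], [-0.056, 0.998, 0.002], [-0.001, 0.002, -1.0]]
force: [0.2, 5.3, 4.1]
opening: 0.158
```

```bash
python3 -c "
from h import *
goal([.563,-.016,.09],183.3)
im=bot.capture('wrist');cv2.imwrite('pics/w6.png',im[:,:,::-1])
"
```

```text
t 10.3 pos [ 0.5632 -0.0154  0.0912] yaw 183.18 open 13.7 F [0.2 5.3 4.1] M [ 0.934  0.016 -0.012]
shift [ 0.0002 -0.0006  0.0012] rot [ 0.11  0.05 -0.12]
```

View pics/w6.png

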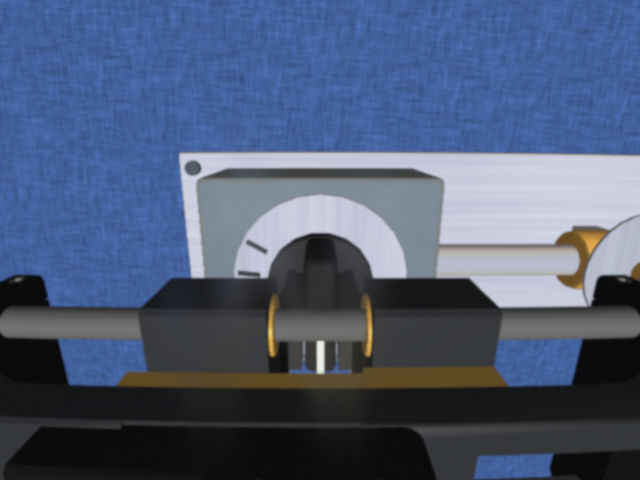

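>>> apply_moves(motion="0 0.0004 0 0 0 1 0;0 0.0004 0 0 0 2 0;0 0.0004 0 0 0 3 0;0 0.0004 0 0 0 4 0;0 0.0004 0 0 0 5 0;0 0.0004 0 0 0 6 0;0 0.0004 0 0 0 6 0;0 0.0004 0 0 0 6 0")

```text
time_s: 11.35
position: [0.5632, -0.0153, 0.0912]
tcp_rot: [[-0.999, 0.048, 0.001], [0.048, 0.999, 0.001], [-0.001, 0.001, -1.0]]
force: [-0.2, 5.3, 6.5]
opening: 0.157
```

```bash
cat > m.py <<'E'
from h import *
goal([.5632,-.0154,.09],111.3); print(bot.read_state()["tau"][5])
E
python3 m.py
```

```text
t 11.35 pos [ 0.5632 -0.0153  0.0912] yaw 177.24 open 13.7 F [-0.2  5.3  6.5] M [0.845 0.026 0.2  ]
shift [ 0.     -0.0001  0.0012] rot [ 9.000e-02 -1.000e-02  6.594e+01]
0.18749252893030643
```

>>> apply_moves(motion="0 0 0 0 0 2 0;0 0 0 0 0 4 0;0 0 0 0 0 6 0;0 0 0 0 0 8 0;0 0 0 0 0 10 0;0 0 0 0 0 12 0;0 0 0 0 0 12 0;0 0 0 0 0 12 0")

```text
time_s: 12.35
position: [0.5633, -0.015, 0.0912]
tcp_rot: [[-0.967, 0.256, 0.001], [0.256, 0.967, 0.002], [-0.0, 0.002, -1.0]]
force: [0.1, 5.3, 6.1]
opening: 0.157
```

```bash
python3 m.py
```

```text
t 12.35 pos [ 0.5633 -0.015   0.0912] yaw 165.19 open 13.7 F [0.1 5.3 6.1] M [1.009 0.02  0.101]
shift [-0.     -0.0004  0.0012] rot [ 1.200e-01 -4.000e-02  5.389e+01]
0.0513647252228111
```

>>> apply_moves(motion="0 0 0 0 0 2 0;0 0 0 0 0 4 0;0 0 0 0 0 6 0;0 0 0 0 0 8 0;0 0 0 0 0 10 0;0 0 0 0 0 12 0;0 0 0 0 0 12 0;0 0 0 0 0 12 0")

```text
time_s: 13.35
position: [0.5634, -0.0147, 0.0912]
tcp_rot: [[-0.893, 0.451, 0.001], [0.451, 0.893, 0.002], [0.0, 0.002, -1.0]]
force: [0.7, 7.1, 5.2]
opening: 0.158
```

```bash
python3 m.py
```

```text
t 13.35 pos [ 0.5634 -0.0147  0.0912] yaw 153.22 open 13.8 F [0.7 7.1 5.2] M [ 1.168 -0.024  0.16 ]
shift [-0.0001 -0.0007  0.0012] rot [ 0.13 -0.05 41.92]
0.19948556553572416
```

>>> apply_moves(motion="0.0002 0.0004 0 0 0 2 0;0.0002 0.0004 0 0 0 4 0;0.0002 0.0004 0 0 0 6 0;0.0002 0.0004 0 0 0 8 0;0.0002 0.0004 0 0 0 10 0;0.0002 0.0004 0 0 0 12 0;0.0002 0.0004 0 0 0 12 0;0.0002 0.0004 0 0 0 12 0")

```text
time_s: 14.35
position: [0.5635, -0.0145, 0.0912]
tcp_rot: [[-0.779, 0.627, 0.001], [0.627, 0.779, 0.002], [0.0, 0.002, -1.0]]
force: [0.2, 7.2, 4.6]
opening: 0.157
```

```bash
python3 m.py
```

```text
t 14.35 pos [ 0.5635 -0.0145  0.0912] yaw 141.18 open 13.6 F [0.2 7.2 4.6] M [ 1.123 -0.089  0.061]
shift [-0.0003 -0.0009  0.0012] rot [ 0.13 -0.05 29.88]
0.06062718573957682
```

>>> apply_moves(motion="0 0 0 0 0 2 0;0 0 0 0 0 4 0;0 0 0 0 0 6 0;0 0 0 0 0 8 0;0 0 0 0 0 10 0;0 0 0 0 0 12 0;0 0 0 0 0 12 0;0 0 0 0 0 12 0")

```text
time_s: 15.35
position: [0.5637, -0.0143, 0.0912]
tcp_rot: [[-0.632, 0.775, 0.002], [0.775, 0.632, 0.002], [0.001, 0.003, -1.0]]
force: [0.7, 7.3, 5.7]
opening: 0.158
```

```bash
python3 m.py
```

```text
t 15.35 pos [ 0.5637 -0.0143  0.0912] yaw 129.22 open 13.8 F [0.7 7.3 5.7] M [ 1.131 -0.139  0.243]
shift [-0.0005 -0.0011  0.0012] rot [ 0.15 -0.05 17.92]
0.2080330392345786
```

>>> apply_moves(motion="0 0 0 0 0 2 0;0 0 0 0 0 4 0;0 0 0 0 0 6 0;0 0 0 0 0 8 0;0 0 0 0 0 10 0;0 0 0 0 0 12 0;0 0 0 0 0 12 0;0 0 0 0 0 12 0")

```text
time_s: 16.35
position: [0.564, -0.0142, 0.0912]
tcp_rot: [[-0.457, 0.89, 0.002], [0.89, 0.457, 0.003], [0.001, 0.003, -1.0]]
force: [0.9, 7.4, 4.5]
opening: 0.156
```

```bash
python3 m.py
```

```text
t 16.35 pos [ 0.564  -0.0142  0.0912] yaw 117.17 open 13.6 F [0.9 7.4 4.5] M [ 1.242 -0.17   0.078]
shift [-0.0008 -0.0013  0.0012] rot [ 0.18 -0.08  5.87]
0.07013820810243487
```

>>> apply_moves(motion="0 0 0 0 0 1 0;0 0 0 0 0 2 0;0 0 0 0 0 3 0;0 0 0 0 0 4 0;0 0 0 0 0 5 0;0 0 0 0 0 6 0;0 0 0 0 0 6 0;0 0 0 0 0 6 0")

```text
time_s: 17.35
position: [0.5641, -0.0141, 0.0912]
tcp_rot: [[-0.361, 0.932, 0.003], [0.932, 0.361, 0.003], [0.001, 0.003, -1.0]]
force: [1.9, 8.4, 4.3]
opening: 0.158
```

```bash
python3 m.py; python3 -c "
from h import *
im=bot.capture('wrist');cv2.imwrite('pics/w7.png',im[:,:,::-1]);im=bot.capture('top');cv2.imwrite('pics/t7.png',cv2.resize(im[190:310,180:380,::-1],None,fx=4,fy=4,interpolation=cv2.INTER_CUBIC))
"
```

```text
t 17.35 pos [ 0.5641 -0.0141  0.0912] yaw 111.18 open 13.7 F [1.9 8.4 4.3] M [ 1.256 -0.231  0.158]
shift [-0.0009 -0.0013  0.0012] rot [ 0.19 -0.08 -0.12]
0.13842253480106592
```

View pics/w7.png

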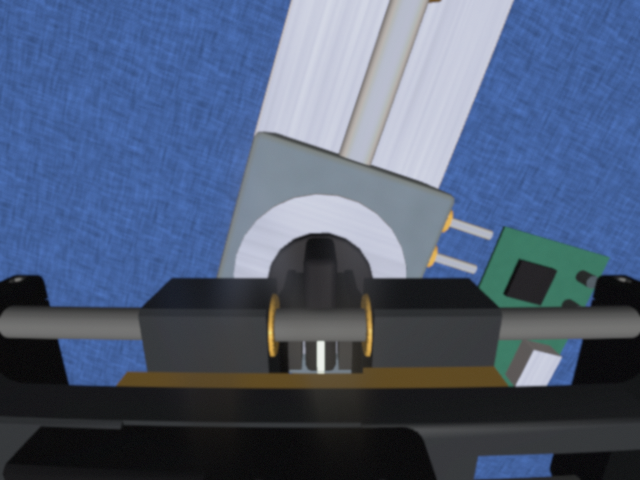

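View pics/t7.png

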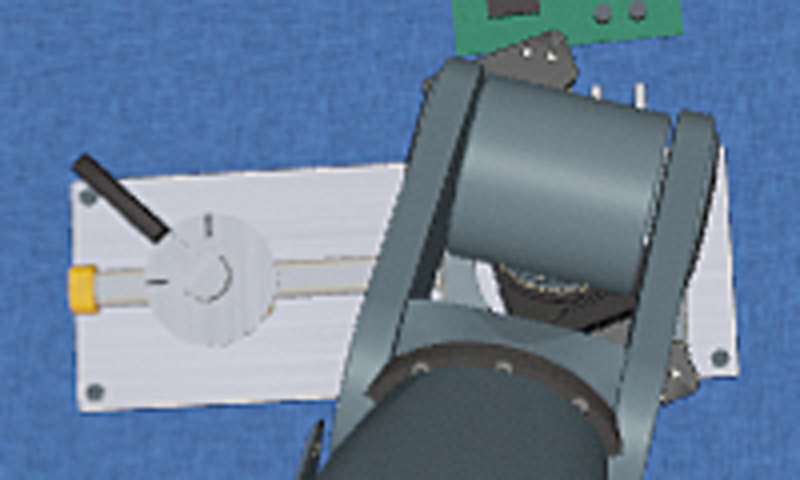

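The jaws still hold the knob bar straight, with the pointer line at x≈320, the same as at the start. The top view shows the lever at half open, and the torque (0.14 N m) matches the third stop.

```bash
python3 -c "
from h import *
goal([.5632,-.0154,.09],111.3)
print(bot.hand_in())"
```

```text
t 17.45 pos [ 0.5641 -0.0141  0.0912] yaw 111.19 open 13.9 F [0.4 7.9 3.6] M [ 1.266 -0.198  0.132]
shift [-0.0009 -0.0013  0.0012] rot [ 0.19 -0.08 -0.11]
the job is handed in; nothing more can be done
None
```

I set the valve lever to half open and let go of it. I then turned the knob 72° clockwise to the third stop and handed in while still gripping it, at 17.45 s on the robot's clock.

- **Lever:** after I released it, the wrist picture showed it midway between the closed and open marks. The last top picture, taken with the knob held, still showed it at half open.
- **Clicks:** joint 6's torque at turns of 6, 18, 30, 42, 54 and 66° was 0.19, 0.05, 0.20, 0.06, 0.21 and 0.07 N m. The three drops are the three clicks.
- **Final hold:** at 72° it read 0.14 N m, which is the spring value given for the third stop. The bar had not shifted in the jaws.
- **Disagreements:** the camera estimates of the axis positions differed by about 2 mm. While turning, the tool crept about 1.6 mm sideways with a steady side force of about 8 N, well below the limits. The knob's marks were partly hidden at the end, so its final angle rests on the tool's turn and the torque, not on the marks.
- **Other items:** the arm did not go near any of the loose things. I did not run a separate position check on them at the end.

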